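Push a carton through the chute flap

TASK

With the fingertips only, never lifting or carrying it, push the small brown carton on the feed tray sideways until it lies against the fence and square to it, then push it forward along the fence through the hanging flap until it drops down the chute. Draw the fingers back so that the flap swings fully shut behind it, and leave everything else where it stands, including the steel bush on the tray.

Things in the scene. Friction and masses are not known exactly. Their poses are not given: they have to be found in the camera images.
- chute: Fixed metal feed tray with a chute behind it, at the table's far edge. Origin at table level below the middle of the doorway; x = feed direction (away from the robot, turned at most 0.15 rad), y left, z up. In this frame the flat deck has its top at z = 50 mm and covers x = -200 to 0, y = -180 to 40 mm; a 10 mm high lip runs along its right edge, a 26 mm high back stop right of the doorway.
- fence (a point): Point on the fence: the straight wall along the deck's left side. It lies on the inner face (the one the carton goes against), at deck level, 100 mm before the lip (chute frame x = -100, y = 40, z = 50 mm). The fence runs along the chute's x for the whole deck, 30 mm high above the deck, in line with the doorway's left post.
- lip (a point): Middle of the deck's end edge in the doorway, on the deck's top (chute frame 0, 0, 50 mm). The doorway is 80 mm wide (y = -40 to 40) between posts 84 mm high above the deck. A thing pushed over this edge tips and slides down a 45 degree slide by itself once its middle has passed it. The slide drops 110 mm to a catch floor at x = 110 to 213, z = -60 mm.
- lead_in (a point): Outer end of the lead-in, at deck level (chute frame x = -40, y = -82, z = 50 mm): a straight plate 30 mm high on the deck that runs from here at 45 degrees to the doorway's right post (x = 0, y = -42 mm).
- flap (a joint): Gravity flap: light (60 g) steel plate 76 mm wide that hangs in the doorway from a hinge bar 76 mm above the deck (bar radius 4 mm), lower edge 6 mm above the deck. 0 rad = hanging shut; grows to 1.7 as it swings away from the robot, the only way it opens. Under 1 N opens it, so a carton pushed against it does; it falls shut by itself when nothing is in the doorway.
- small_carton: The carton to feed: closed brown cardboard carton, 64 mm along its x, 78 mm along its y, 44 mm high, about 0.25 kg (varies). Origin: centre of its underside. It starts on the deck right of the doorway's line, 60 to 100 mm clear of the fence, its middle 105 to 125 mm before the lip, its y axis along the feed direction within 0.3 rad. It goes through the 80 mm doorway this way, y axis leading.
- deck_bush: Dark steel bush, upright tube 42 mm in diameter and 50 mm high, standing on the deck in its far right corner; origin at the centre of its underside. To be left alone.
- filter: White filter bowl with black cap, 59 mm in diameter, 114 mm high, upright on the table left of the tray; origin at the centre of its underside. To be left alone.
- bearing: Ball bearing lying on the table between robot and tray, 62 mm in diameter, 16 mm high; origin at the centre of its underside. To be left alone.
- plug: Grey cable connector lying on the table left of the tray, 34 x 98 x 23 mm; origin at the underside. To be left alone.
- white_box: White carton on the table between the tray and the row of brown cartons to its right, 89 x 89 x 55 mm; origin at the centre of its underside. To be left alone.
There are look-alikes about, which are no part of the job. What is shaped like the small_carton but blue or yellow is not meant.

How it is judged:
On the way, in this order (a step that is already met when the one before it is completed fails the run):
1. the carton lies against the fence (gap under 8 mm) and square to it (within 0.15 rad), still on the deck before the flap (y of small_carton in the frame of chute above 0 m and angle between the y axis of small_carton and the x axis of chute, either way round below 0.15 rad and x of small_carton in the frame of chute below -0.045 m), for 0.2 s.
2. the carton, in the doorway, has pushed the flap open beyond 0.5 rad (value of joint flap above 0.5 rad and x of small_carton in the frame of chute between -0.05 and 0.05 m), for 0.05 s.
At the end, for the whole second after the job is handed in: the carton lies still at the bottom of the chute (its underside's centre more than 60 mm beyond the lip and below table level), and the flap hangs shut (under 0.08 rad) (x of small_carton in the frame of chute between 0.06 and 0.215 m and z of small_carton in the frame of chute between -0.07 and 0 m and linear speed of small_carton below 0.02 m/s and value of joint flap below 0.08 rad); the robot touches nothing.
It fails at once if the carton is lifted or tipped on the deck (its underside's centre rises over 15 mm above it) (z of small_carton in the frame of chute above 0.065 m).
It fails at once if the bush on the tray is moved over 20 mm or tipped (distance of deck_bush from where it was at the start of the episode above 0.02 m or angle between deck_bush's own z axis and vertical above 0.4 rad).
It fails at once if a thing standing on the table is moved over 30 mm (distance of any of filter, bearing, plug, white_box from where it was at the start of the episode above 0.03 m).
It also fails if it takes over 51 s, if anything falls off the work surface, if the arm or the gripper's body presses on something with over 40 N, if the wrist force passes 120 N, or if a joint passes its speed limit or range.

ROBOT

A 7-joint arm with a two-finger parallel gripper is mounted at the origin on the work surface; the furniture and walls round the work are solid. World frame = base frame: x ahead of the robot, y to its left, z up, the work surface at z = 0. Lengths are in m, angles in rad, forces in N, time in s.
With the tool pointing down it reaches from about 0.425 to 0.925 m from the base axis. Payload 6.8 kg.
Tool frame: the origin (TCP) lies at the very end of the fingers, on their centre line; the grasp point (between the pads) lies 19 mm behind it; z points along the fingers, y is the line along which they close (so a half turn about z gives the same grasp; the last joint's range is limited). The gripper opens to 85 mm and grips with 20 to 120 N. Pads are 22 mm wide; open, the fingers measure 114 mm over their backs; the gripper's body (76 mm by 85 mm) begins 54 mm behind the grasp point. The pads swing forward as they close: fully open they stand 13 mm farther back than shut.
Start: joints at [-1.345, 0.477, 0.022, 1.555, -0.011, 1.109, -0.083], TCP at [0.221, 0.638, 0.231] pointing down, gripper open.
Joint ranges: [-2.96, 2.96], [-0.34, 2.1], [-1.41, 1.46], [0.24, 2.44], [-1.37, 4.51], [0.17, 1.92], [-2.96, 2.96]. Speed limits (rad/s): [2.39, 2.39, 3.14, 3.14, 3.14, 3.14, 3.14].

INTERFACE

Orientations are given as [roll, pitch, yaw] about the fixed x, y, z axes, in that order (R = Rz(yaw) Ry(pitch) Rx(roll)).
In Python, from rig import get_obs, get_image, get_calibration, hand_in gives the robot as it stands. The module is installed in compiled form; this text tells all that it offers.
- The arm moves only by the tool send_rows, never from a script. Its argument "targets" is a list of rows, each a list of 2 entries, a list of its own where there are three numbers: the shift along the world's x, y, z in m, then the turn, a rotation vector about the world's x, y, z in degrees. In form: [[[dx, dy, dz], [ax, ay, az]], ...]. A call has 1 to 10 rows; each row is the pose to reach, as a shift and turn from the pose commanded when the call began; what a row does not reach only later rows make up. A row lasts 1/12 s, in which the tool goes at most 41.7 mm and 7.16 degrees, less where a joint would pass 70% of its speed; a pose out of reach is approached as far as the arm can. A call with a gripper value outside its range is refused whole. "jaw" is the finger opening in m, from 0 to 0.0854, set as the call begins (left out, the last holds). The fingers move at their own pace and stop on an object; "squeeze" is the grip in N (left out, the last holds). Time passes only in rows, so rows that repeat a pose let the fingers close. It gives the time, the measured TCP pose, the force, the opening and the grip force at its end, in the units of the state.
- get_obs(): the state, without advancing time (a new reading comes with each control period).
- get_image(name): name is "scene" or "side" or "wrist"; returns (picture, depth): 384x512x3 uint8, red, green, blue; 384x512 float32, m along the optical axis (not along the pixel's ray), 0 where there is no reading.
- get_calibration(name): a dict with "fx", "fy", "cx", "cy" (pixels), "k1" (the pictures are not rectified: a ray, as slopes to the right and down, at radius r is drawn at 1 + k1 r^2 times it, then the intrinsics apply), "R" (3x3) and "t" (3): a world point X has camera coordinates R X + t. Camera axes: x right, y down, z forward; pixel columns grow to the right and rows downward; lengths in m; the calibration is good to about 2 mm. A picture is of the moment at which its call begins: read the wrist's pose just before it. get_calibration takes no time and is no camera call; for the wrist camera it gives the pose at the moment of the call.
- hand_in(): hands the job in; it is judged then, once.
The state is a dict: "clock": time; "joint_positions": joint angles; "joint_velocities": joint speeds; "joint_efforts": joint torques, N m; "ee_pos": TCP position; "tcp_rot": TCP orientation; "ft_force": force on the tool from outside, world axes, zero at the start; "moment": the same for the moment, N m; "grip_width": opening from 0.0 (shut) to 1.0 (fully open); "grip_force": force on a finger pad.
Only numpy, scipy, OpenCV 4.12 (cv2) and the standard library are available. Lean on these libraries where they do the work, as an engineer would, in place of code of your own. Each camera call takes 0.05 s, during which the arm holds its last target. There are 200 camera calls.

## Working session

There is one attempt and no reset: what is moved stays moved. The work goes in short steps, Python scripts to look and compute and a tool call to move; the robot and the scene stay as the last step left them, time stands still between calls to the robot, and variables do not carry over. Pictures are saved under pics/ and viewed, at most 10 in all, crops included, and the job is handed in when it is done.

Besides the shell and the picture viewer there is one more tool, called by a JSON object that holds its "name" and its "arguments", one argument or row to a line. send_rows: Moves the arm, as the interface text tells. Its arguments: {"type":"object","properties":{"targets":{"type":"array","items":{"type":"array"}},"jaw":{"type":"number"},"squeeze":{"type":"number"}},"required":["targets"]}

```bash
mkdir -p pics; cat > h.py <<'E'
import numpy as np, cv2
from rig import *
def pt(cal,d,u,v,w=1):
    z=d[int(v)-w:int(v)+w+1,int(u)-w:int(u)+w+1]; z=np.median(z[z>0])
    return ray(cal,u,v,z)
def und(cal,u,v):
    K=np.array([[cal['fx'],0,cal['cx']],[0,cal['fy'],cal['cy']],[0,0,1.]])
    return cv2.undistortPoints(np.array([[[u,v]]],float),K,np.array([cal['k1'],0,0,0.]))[0,0]
def ray(cal,u,v,z):
    a=und(cal,u,v); R=np.array(cal['R']);t=np.array(cal['t'])
    return R.T@(np.array([a[0]*z,a[1]*z,z])-t)
def plane(cal,u,v,h):
    R=np.array(cal['R']);t=np.array(cal['t']);a=und(cal,u,v)
    c=-R.T@t; r=R.T@np.array([a[0],a[1],1]); return c+r*(h-c[2])/r[2]
E
python3 - <<'E'
from h import *
o=get_obs();print(o)
for n in ['scene','side']:
    im,d=get_image(n);c=get_calibration(n);np.savez(n+'.npz',im=im,d=d,**c)
    print(n,{k:np.round(v,3).tolist() for k,v in c.items()})
    cv2.imwrite(f'pics/{n}.png',cv2.resize(im[:,:,::-1],(800,600)))
E
```

```text
{'clock': 0.0, 'joint_positions': array([-1.34510189,  0.47781694,  0.02232852,  1.55650157, -0.01153842,
        1.10928299, -0.08313183]), 'joint_velocities': array([ 2.87465170e-04, -9.87279324e-05,  8.23763084e-04,  5.56188467e-04,
        2.31852476e-03,  1.24550114e-03, -2.05900804e-03]), 'joint_efforts': array([-2.50657496e-05, -5.96441102e+01,  1.60803817e+00, -2.81210732e+01,
        1.24724430e-02,  9.04106651e-03, -3.30868227e-05]), 'ee_pos': array([0.22094765, 0.63716189, 0.23029304]), 'tcp_rot': array([-3.13971390e+00,  1.01729506e-04,  2.80778039e+00]), 'ft_force': array([ 0.03670563,  0.79580614, -0.39186087]), 'moment': array([ 0.00793542, -0.01049901, -0.04952424]), 'grip_force': 0.0, 'grip_width': 0.9993644458668095}
scene {'fx': 351.899, 'fy': 351.899, 'cx': 255.852, 'cy': 189.351, 'k1': -0.025, 'R': [[0.898, -0.44, 0.001], [-0.196, -0.401, -0.895], [0.394, 0.803, -0.446]], 't': [-0.407, 0.186, 0.711]}
side {'fx': 463.128, 'fy': 463.128, 'cx': 245.9, 'cy': 189.305, 'k1': 0.007, 'R': [[0.996, -0.091, 0.001], [-0.059, -0.659, -0.75], [0.069, 0.747, -0.661]], 't': [-0.483, 0.107, 1.221]}
```

View pics/scene.png

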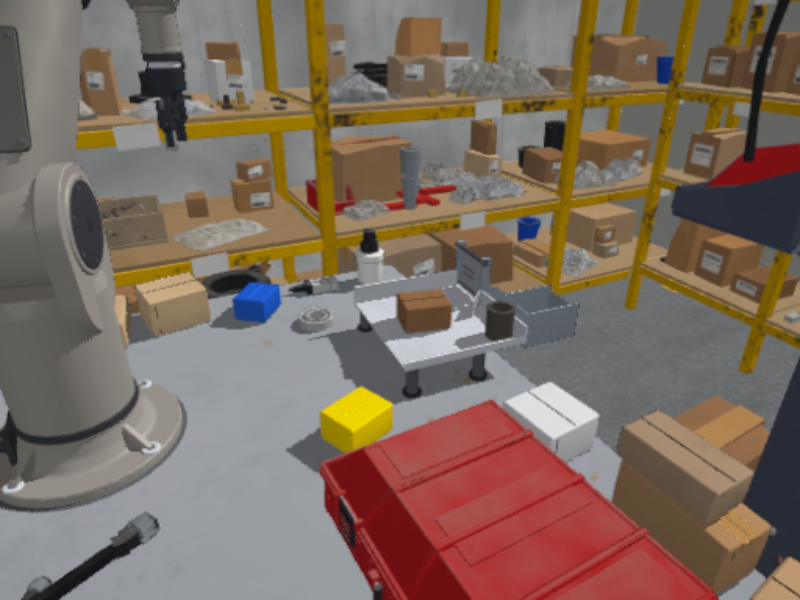

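View pics/side.png

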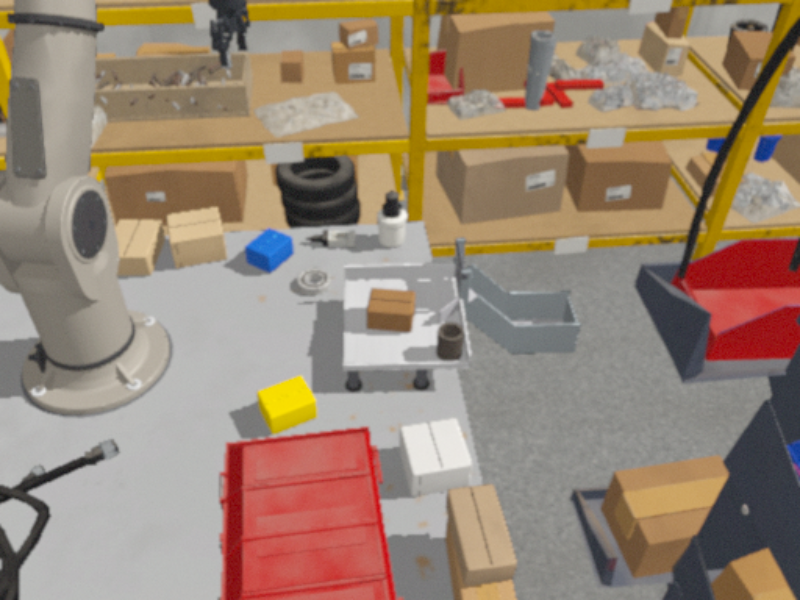

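The side view shows the tray at about (345–470, 260–370) in 800x600 pixels. The brown carton is on it at (390, 309), with the bush at (450, 341) and the flap at about (460, 280). There are three carton-shaped candidates: brown on the deck, blue at (269, 250) and yellow at (287, 403). Only the brown one fits, so I'll confirm it in a crop.

```bash
python3 - <<'E'
from h import *
z=np.load('side.npz');im=z['im'][145:265,210:320]
im=z['im'][150:260,215:315]
cv2.imwrite('pics/c1.png',cv2.resize(im[:,:,::-1],(0,0),fx=5.4,fy=5.4,interpolation=cv2.INTER_CUBIC))
E
```

```text
(no output)
```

View pics/c1.png

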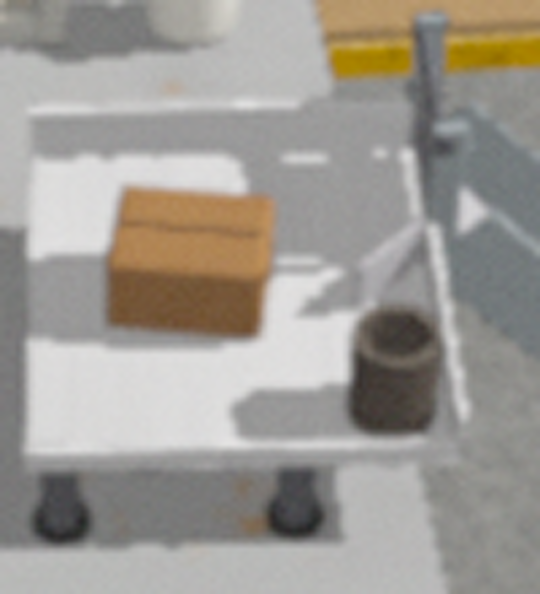

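The crop shows the brown carton with top corners at (123,187), (274,197), (265,273) and (108,260). The bush is at (395,370), the fence along the top at v≈105, and the lead-in near (390,265).

```bash
python3 - <<'E'
from h import *
z=np.load('side.npz');c={k:z[k] for k in ['fx','fy','cx','cy','k1','R','t']}
f=lambda u,v,h:np.round(plane(c,215+u/5.4,150+v/5.4,h)*1000)[:2]
for n,u,v,h in [('fenceN',30,107,.08),('fenceF',300,103,.08),('lipN',27,455,.06),('lipF',460,455,.06),('deckN_L',34,155,.05),('deckN_R',28,440,.05),('backstopR',467,418,.076),('postR foot',432,225,.05),('bush top',398,335,.1),
 ('c1',123,187,.094),('c2',274,197,.094),('c3',265,273,.094),('c4',108,260,.094)]: print(n,f(u,v,h))
print('post top R',f(445,125,.134), 'post top L',f(430,18,.134))
# depth-based
d=z['d'];P=[]
for v in range(140,262):
  for u in range(205,325):
    if d[v,u]>0:P.append(ray(c,u,v,d[v,u]))
P=np.array(P)*1000;np.save('P.npy',P)
def rect(lo,hi,box):
  m=(P[:,2]>lo)&(P[:,2]<hi)&(P[:,0]>box[0])&(P[:,0]<box[1])&(P[:,1]>box[2])&(P[:,1]<box[3])
  Q=P[m];r=cv2.minAreaRect(Q[:,:2].astype(np.float32));print(lo,hi,len(Q),np.round(Q[:,2].mean(),1),np.round(r[0]),np.round(r[1]),round(r[2],1))
cc=f(192,230,.094);b=f(398,335,.1);print(cc,b)
rect(88,100,(cc[0]-60,cc[0]+60,cc[1]-60,cc[1]+60))
rect(90,108,(b[0]-35,b[0]+35,b[1]-35,b[1]+35))
rect(46,54,(0,2000,-1000,1000))
E
```

```text
fenceN [425. 116.]
fenceF [564. 106.]
lipN [ 412. -109.]
lipF [ 606. -126.]
deckN_L [426. 113.]
deckN_R [413. -90.]
backstopR [ 610. -119.]
postR foot [623.  40.]
bush top [582. -88.]
c1 [467.  33.]
c2 [539.  19.]
c3 [528. -35.]
c4 [455. -19.]
post top R [619.  18.] post top L [626. 102.]
[497.  -2.] [582. -88.]
88 100 490 93.3 [494.   0.] [67. 76.] 79.2
90 108 151 97.1 [580. -86.] [41. 42.] 31.7
46 54 3026 49.7 [551.  80.] [397. 262.] 86.4
```

The chute frame is at about (0.622, 0.058) with yaw ≈ -0.072. The carton is at chute (-121, -67) mm, turned about -0.12 rad, and the bush is at (-30, -148). I'll move over to the right side of the carton, with the fingers spread along the feed direction.

{"name": "send_rows", "arguments": {
  "targets": [
    [[0.028, -0.028, 0], [0, 0, -4]],
    [[0.056, -0.057, 0], [0, 0, -8]],
    [[0.084, -0.086, 0], [0, 0, -12]],
    [[0.112, -0.115, 0], [0, 0, -16]],
    [[0.14, -0.144, 0], [0, 0, -20]],
    [[0.168, -0.172, 0], [0, 0, -24]],
    [[0.196, -0.2, 0], [0, 0, -28]],
    [[0.224, -0.23, 0], [0, 0, -32]],
    [[0.252, -0.258, 0], [0, 0, -36]],
    [[0.279, -0.287, 0], [0, 0, -40]]
  ],
  "jaw": 0.036
}}

```text
clock: 0.93
ee_pos: [0.5011, 0.3491, 0.2311]
tcp_rot: [-3.141, 0.0, 2.106]
ft_force: [0.2, 0.7, -0.5]
grip_width: 0.423
grip_force: 0.0
```

{"name": "send_rows", "arguments": {
  "targets": [
    [[0, -0.04, 0], [0, 0, -3.5]],
    [[0, -0.08, 0], [0, 0, -7]],
    [[0, -0.12, 0], [0, 0, -10.5]],
    [[0, -0.16, 0], [0, 0, -14]],
    [[0, -0.2, 0], [0, 0, -17.5]],
    [[0, -0.24, -0.01], [0, 0, -21]],
    [[0, -0.28, -0.03], [0, 0, -24.5]],
    [[-0.002, -0.32, -0.04], [0, 0, -28]],
    [[-0.004, -0.36, -0.05], [0, 0, -32]],
    [[-0.006, -0.4, -0.06], [0, 0, -35]]
  ]
}}

```text
clock: 1.77
ee_pos: [0.4935, -0.0491, 0.1712]
tcp_rot: [-3.141, -0.0, 1.496]
ft_force: [1.7, 0.3, -0.1]
grip_width: 0.421
grip_force: 0.0
```

{"name": "send_rows", "arguments": {
  "targets": [
    [[0, -0.012, 0], [0, 0, 0]],
    [[-0.001, -0.025, -0.02], [0, 0, 0]],
    [[-0.001, -0.025, -0.04], [0, 0, 0]],
    [[-0.001, -0.025, -0.04], [0, 0, 0]]
  ]
}}

```text
clock: 2.1
ee_pos: [0.4906, -0.0731, 0.1289]
tcp_rot: [-3.136, 0.001, 1.497]
ft_force: [-0.8, 1.2, 0.0]
grip_width: 0.42
grip_force: 0.0
```

```bash
python3 - <<'E'
from h import *
a,d=get_image('side');b,_=get_image('wrist')
cv2.imwrite('pics/w1.png',np.hstack([cv2.resize(a[130:270,205:325,::-1],(400,467)),cv2.resize(b[:,:,::-1],(400,300)).repeat(1,0) if 0 else cv2.copyMakeBorder(cv2.resize(b[:,:,::-1],(400,300)),0,167,0,0,0)]))
E
```

```text
(no output)
```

View pics/w1.png

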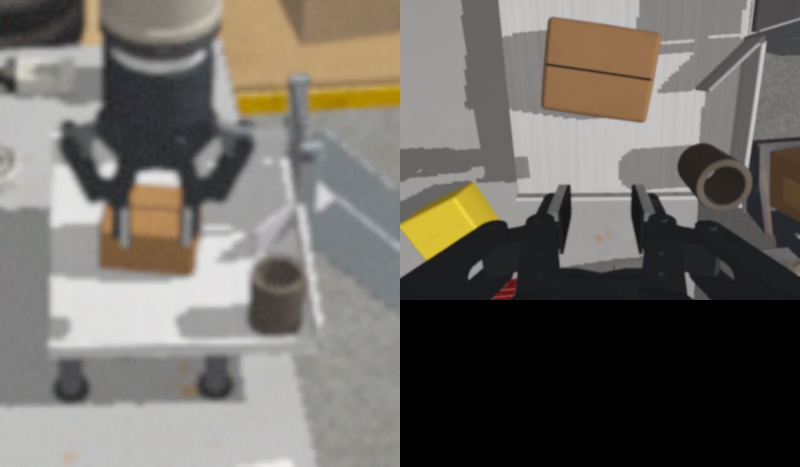

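{"name": "send_rows", "arguments": {
  "targets": [
    [[0, 0, -0.02], [0, 0, 0]],
    [[0, 0, -0.04], [0, 0, 0]],
    [[0, 0, -0.055], [0, 0, 0]],
    [[0, 0, -0.065], [0, 0, 0]],
    [[0, 0, -0.065], [0, 0, 0]]
  ]
}}

```text
clock: 2.62
ee_pos: [0.4928, -0.0717, 0.066]
tcp_rot: [-3.14, -0.0, 1.5]
ft_force: [-0.6, -0.3, 0.5]
grip_width: 0.424
grip_force: 0.0
```

{"name": "send_rows", "arguments": {
  "targets": [
    [[0.001, 0.01, 0], [0, 0, 0]],
    [[0.002, 0.019, 0], [0, 0, 0]],
    [[0.002, 0.026, 0], [0, 0, 0]],
    [[0.002, 0.033, 0], [0, 0, 0]],
    [[0.003, 0.04, 0], [0, 0, 0]],
    [[0.003, 0.047, 0], [0, 0, 0]],
    [[0.004, 0.054, 0], [0, 0, 0]],
    [[0.004, 0.061, 0], [0, 0, 0]],
    [[0.005, 0.068, 0], [0, 0, 0]],
    [[0.005, 0.075, 0], [0, 0, 0]]
  ]
}}

```text
clock: 3.45
ee_pos: [0.4983, 0.0029, 0.0668]
tcp_rot: [3.142, 0.0, 1.498]
ft_force: [-0.0, -4.6, 4.6]
grip_width: 0.419
grip_force: 2.3
```

{"name": "send_rows", "arguments": {
  "targets": [
    [[0.0, 0.005, 0], [0, 0, 0]],
    [[0.001, 0.01, 0], [0, 0, 0]],
    [[0.001, 0.014, 0], [0, 0, 0]],
    [[0.001, 0.017, 0], [0, 0, 0]],
    [[0.001, 0.019, 0], [0, 0, 0]]
  ]
}}

```text
clock: 3.87
ee_pos: [0.4992, 0.0221, 0.0667]
tcp_rot: [-3.141, -0.0, 1.499]
ft_force: [-0.2, -2.9, 1.5]
grip_width: 0.421
grip_force: 1.7
```

{"name": "send_rows", "arguments": {
  "targets": [
    [[0, 0.003, 0], [0, 0, 0]],
    [[0, 0.006, 0], [0, 0, 0]],
    [[0, 0.006, 0], [0, 0, 0]]
  ]
}}

```text
clock: 4.12
ee_pos: [0.4991, 0.0284, 0.0666]
tcp_rot: [-3.141, -0.0, 1.5]
ft_force: [-1.1, -0.5, 1.1]
grip_width: 0.422
grip_force: 0.3
```

{"name": "send_rows", "arguments": {
  "targets": [
    [[0, 0.002, 0], [0, 0, 0]],
    [[0, 0.003, 0], [0, 0, 0]],
    [[0, 0.003, 0], [0, 0, 0]]
  ]
}}

```text
clock: 4.37
ee_pos: [0.4991, 0.0309, 0.0666]
tcp_rot: [-3.141, -0.0, 1.499]
ft_force: [0.3, -0.8, 0.9]
grip_width: 0.423
grip_force: 0.5
```

```bash
python3 - <<'E'
from h import *
print(get_obs()['ee_pos'],get_obs()['ft_force'])
a,d=get_image('scene');b,_=get_image('wrist');np.savez('sc2.npz',im=a,d=d)
cv2.imwrite('pics/w2.png',np.hstack([cv2.resize(a[140:250,215:345,::-1],(400,338)),cv2.resize(b[:,:,::-1],(400,338))]))
E
```

```text
[0.49908329 0.03092794 0.06663475] [ 0.261912   -0.80236587  0.87796831]
```

View pics/w2.png

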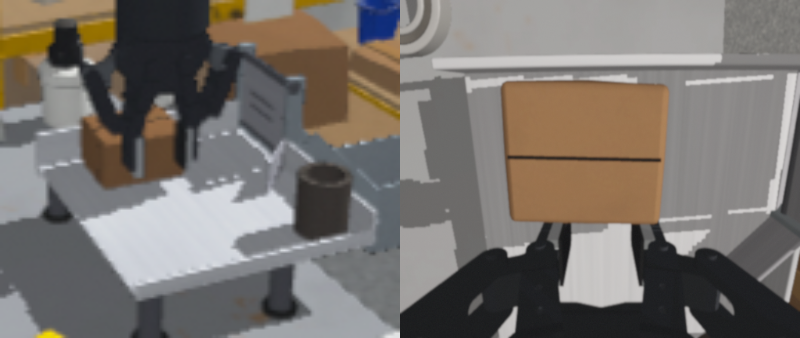

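The carton is now nearly square, with a gap of about 10 mm or less left to the fence. I'll close that until the force rises.

{"name": "send_rows", "arguments": {
  "targets": [
    [[0, 0.002, 0], [0, 0, 0]],
    [[0, 0.004, 0], [0, 0, 0]],
    [[0, 0.004, 0], [0, 0, 0]]
  ]
}}

```text
clock: 4.72
ee_pos: [0.4992, 0.035, 0.0667]
tcp_rot: [-3.141, -0.0, 1.499]
ft_force: [-1.0, 0.0, 0.3]
grip_width: 0.421
grip_force: 0.3
```

{"name": "send_rows", "arguments": {
  "targets": [
    [[0, 0.002, 0], [0, 0, 0]],
    [[0, 0.003, 0], [0, 0, 0]],
    [[0, 0.003, 0], [0, 0, 0]]
  ]
}}

```text
clock: 4.97
ee_pos: [0.4993, 0.0362, 0.0667]
tcp_rot: [3.141, 0.002, 1.498]
ft_force: [-0.0, -5.2, -0.3]
grip_width: 0.423
grip_force: 2.9
```

{"name": "send_rows", "arguments": {
  "targets": [
    [[0, 0.001, 0], [0, 0, 0]],
    [[0, 0.002, 0], [0, 0, 0]],
    [[0, 0.002, 0], [0, 0, 0]],
    [[0, 0.002, 0], [0, 0, 0]]
  ]
}}

```text
clock: 5.3
ee_pos: [0.4992, 0.0363, 0.0667]
tcp_rot: [3.141, 0.003, 1.496]
ft_force: [0.2, -11.1, -0.0]
grip_width: 0.419
grip_force: 5.3
```

```bash
python3 - <<'E'
from h import *
b,d=get_image('wrist');c=get_calibration('wrist');im=b
hsv=cv2.cvtColor(b,cv2.COLOR_RGB2HSV);m=cv2.inRange(hsv,(5,70,60),(20,255,255))
n,l,s,_=cv2.connectedComponentsWithStats(m);k=1+s[1:,4].argmax();vu=np.argwhere(l==k)
r=cv2.boxPoints(cv2.minAreaRect(vu[:,::-1].astype(np.float32)))
W=np.array([plane(c,u,v,.094) for u,v in r]);print(np.round(r),np.round(W*1000))
w=[];
for e in W: 
  q=e[:2]-[.622,.058];w.append([q@[.9974,-.072],q@[.072,.9974]])
print(np.round(np.array(w)*1000),np.round(np.mean(w,0)*1000))
# fence inner face edge: fence top pts
P=[]
for v in range(20,130,2):
  for u in range(60,470,4):
    if d[v,u]>0: P.append(ray(c,u,v,d[v,u]))
P=np.array(P);f=P[(P[:,2]>.072)&(P[:,2]<.084)&(P[:,1]>.07)]*1000
print(len(f),np.polyfit(f[:,0],f[:,1],1),f.min(0),f.max(0))
cv2.imwrite('pics/w3.png',im[:,:,::-1])
E
```

```text
[[127. 253.]
 [129.  91.]
 [343.  93.]
 [341. 256.]] [[450.  54.  94.]
 [461. 113.  94.]
 [533. 107.  94.]
 [532.  47.  94.]]
[[-171.  -17.]
 [-164.   43.]
 [ -92.   42.]
 [ -89.  -18.]] [-129.   13.]
748 [-6.19447419e-02  1.43543284e+02] [429.25336974 105.1886966   72.78599057] [584.49539745 118.97942415  83.89178162]
```

View pics/w3.png

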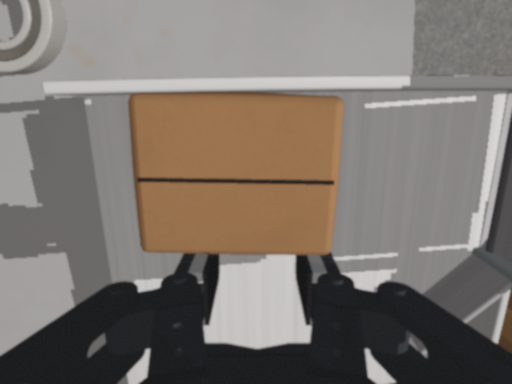

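The carton lies flush and square against the fence (edge at v≈92, fence at v≈85), with an 11 N reaction. Next I back off, lift, turn 90°, and go behind the carton.

{"name": "send_rows", "arguments": {
  "targets": [
    [[-0.001, -0.015, 0], [0, 0, 0]],
    [[-0.001, -0.03, 0.01], [0, 0, 0]],
    [[-0.001, -0.03, 0.04], [0, 0, 0]],
    [[-0.001, -0.03, 0.075], [0, 0, 0]],
    [[-0.01, -0.02, 0.075], [0, 0, 7]],
    [[-0.02, -0.01, 0.075], [0, 0, 14]],
    [[-0.03, 0, 0.075], [0, 0, 21]],
    [[-0.04, 0.01, 0.075], [0, 0, 28]],
    [[-0.05, 0.02, 0.075], [0, 0, 35]],
    [[-0.06, 0.03, 0.075], [0, 0, 42]]
  ]
}}

```text
clock: 6.18
ee_pos: [0.439, 0.0698, 0.1426]
tcp_rot: [3.141, 0.0, 2.237]
ft_force: [1.1, -0.2, 0.3]
grip_width: 0.421
grip_force: 0.0
```

{"name": "send_rows", "arguments": {
  "targets": [
    [[-0.003, 0.003, 0], [0, 0, 7]],
    [[-0.006, 0.006, 0], [0, 0, 14]],
    [[-0.009, 0.01, 0], [0, 0, 21]],
    [[-0.01, 0.012, 0], [0, 0, 28]],
    [[-0.01, 0.013, 0], [0, 0, 35]],
    [[-0.01, 0.013, 0], [0, 0, 42]],
    [[-0.01, 0.013, 0], [0, 0, 48]],
    [[-0.01, 0.013, 0], [0, 0, 48]]
  ],
  "jaw": 0.026
}}

```text
clock: 6.85
ee_pos: [0.4295, 0.0822, 0.1425]
tcp_rot: [3.141, 0.001, 3.073]
ft_force: [-0.3, 1.1, -0.4]
grip_width: 0.306
grip_force: 0.0
```

```bash
python3 - <<'E'
from h import *
o=get_obs();print(o['ee_pos'],o['tcp_rot'],o['joint_positions'])
b,d=get_image('wrist');c=get_calibration('wrist');cv2.imwrite('pics/w4.png',b[:,:,::-1])
E
```

```text
[0.42949514 0.08224082 0.14251032] [3.14108439e+00 7.81537060e-04 3.07263353e+00] [-0.51757613  0.2076267   0.20952702  2.19973925 -0.06398677  0.73874663
  1.23671099]
```

View pics/w4.png

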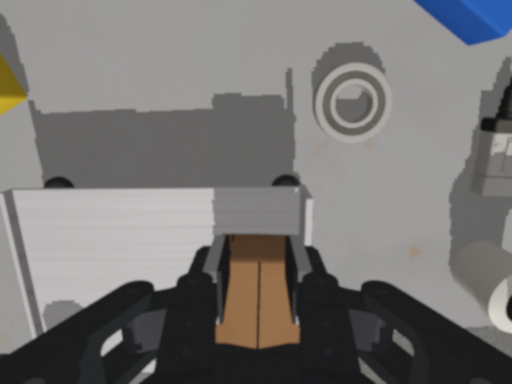

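```bash
python3 - <<'E'
from h import *
c=get_calibration('wrist')
for n,u,v,h in [('rearL',228,235,.094),('rearR',289,235,.094),('deckrearL',300,188,.05),('deckrearR',15,190,.05),('fence top rear',309,200,.08)]:print(n,np.round(plane(c,u,v,h)*1000))
R,t=c['R'],c['t']
for x,z in [(.4295,.1425),(.4295,.094),(.4295,.066)]:
  p=R@np.array([x,.0822,z])+t;print(p[:2]/p[2]*c['fx']+[c['cx'],c['cy']])
E
```

```text
rearL [439.  64.  94.]
rearR [442. 102.  94.]
deckrearL [424. 115.  50.]
deckrearR [409. -98.  50.]
fence top rear [424. 117.  80.]
[255.93911039 254.18681077]
[256.18764078 219.05525452]
[256.28509543 205.27934005]
```

```bash
python3 - <<'E'
from h import *
b,d=get_image('wrist');c=get_calibration('wrist')
print(-np.array(c['R']).T@c['t'])
for v in range(222,262,4): print(v,np.round(pt(c,d,258,v,0)*1000), np.round(pt(c,d,240,v,0)*1000),b[v,250])
E
```

```text
[0.36016737 0.08807739 0.28465723]
222 [448.  82.  50.] [447.  68.  49.] [130 127 127]
226 [451.  82.  49.] [450.  68.  49.] [126 124 124]
230 [455.  82.  49.] [453.  68.  50.] [131 128 128]
234 [456.  81.  54.] [455.  68.  55.] [91 79 71]
238 [456.  81.  63.] [455.  68.  62.] [74 54 36]
242 [455.  81.  72.] [454.  69.  71.] [76 54 38]
246 [455.  81.  78.] [454.  69.  77.] [77 56 37]
250 [456.  81.  83.] [454.  69.  83.] [77 56 37]
254 [456.  81.  88.] [455.  70.  88.] [79 58 39]
258 [457.  81.  92.] [456.  70.  92.] [87 63 42]
```

The rear face is at x≈0.455 and square to the feed. I'll lower behind it and push along the fence.

{"name": "send_rows", "arguments": {
  "targets": [
    [[0, 0, -0.03], [0, 0, 0]],
    [[0, 0, -0.055], [0, 0, 0]],
    [[0, 0, -0.071], [0, 0, 0]],
    [[0, 0, -0.071], [0, 0, 0]],
    [[0.008, -0.0005, -0.071], [0, 0, 0]],
    [[0.014, -0.001, -0.071], [0, 0, 0]],
    [[0.02, -0.0015, -0.071], [0, 0, 0]],
    [[0.026, -0.0015, -0.071], [0, 0, 0]],
    [[0.034, -0.002, -0.071], [0, 0, 0]],
    [[0.042, -0.0025, -0.071], [0, 0, 0]]
  ]
}}

```text
clock: 7.78
ee_pos: [0.4709, 0.0799, 0.0713]
tcp_rot: [-3.142, -0.002, 3.069]
ft_force: [-4.7, -0.7, 3.6]
grip_width: 0.303
grip_force: 2.5
```

{"name": "send_rows", "arguments": {
  "targets": [
    [[0.008, -0.0005, 0], [0, 0, 0]],
    [[0.016, -0.001, 0], [0, 0, 0]],
    [[0.024, -0.0015, 0], [0, 0, 0]],
    [[0.032, -0.002, 0], [0, 0, 0]],
    [[0.038, -0.0025, 0], [0, 0, 0]],
    [[0.038, -0.0025, 0], [0, 0, 0]]
  ]
}}

```text
clock: 8.28
ee_pos: [0.5115, 0.0775, 0.0713]
tcp_rot: [3.141, 0.003, 3.069]
ft_force: [0.7, -0.9, -1.1]
grip_width: 0.307
grip_force: 0.0
```

```bash
python3 - <<'E'
from h import *
a,d=get_image('scene');b,_=get_image('wrist');s,_=get_image('side')
cv2.imwrite('pics/w5.png',np.hstack([cv2.resize(s[140:260,215:345,::-1],(400,369)),cv2.resize(b[:,:,::-1],(400,369))]))
E
```

```text
(no output)
```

View pics/w5.png

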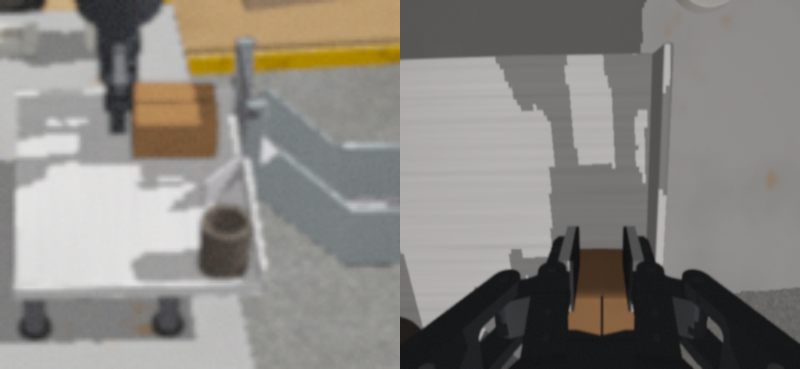

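The carton is square, along the fence, and just before the doorway, with its rear face in line with the fingers. I'll continue through the flap.

{"name": "send_rows", "arguments": {
  "targets": [
    [[0.006, -0.0004, 0], [0, 0, 0]],
    [[0.012, -0.0008, 0], [0, 0, 0]],
    [[0.018, -0.0012, 0], [0, 0, 0]],
    [[0.024, -0.0016, 0], [0, 0, 0]],
    [[0.03, -0.002, 0], [0, 0, 0]],
    [[0.036, -0.0024, 0], [0, 0, 0]],
    [[0.042, -0.0028, 0], [0, 0, 0]],
    [[0.05, -0.0032, 0], [0, 0, 0]]
  ]
}}

```text
clock: 9.1
ee_pos: [0.559, 0.0743, 0.0706]
tcp_rot: [-3.141, -0.002, 3.07]
ft_force: [-6.5, 0.4, 3.9]
grip_width: 0.302
grip_force: 2.8
```

{"name": "send_rows", "arguments": {
  "targets": [
    [[0.006, -0.0004, 0], [0, 0, 0]],
    [[0.012, -0.0008, 0], [0, 0, 0]],
    [[0.018, -0.0012, 0], [0, 0, 0]],
    [[0.022, -0.0014, 0], [0, 0, 0]],
    [[0.022, -0.0014, 0], [0, 0, 0]]
  ]
}}

```text
clock: 9.52
ee_pos: [0.5834, 0.0728, 0.071]
tcp_rot: [3.141, 0.003, 3.069]
ft_force: [0.7, -0.0, 0.2]
grip_width: 0.303
grip_force: 0.0
```

```bash
python3 - <<'E'
from h import *
s,_=get_image('side');a,_=get_image('scene')
cv2.imwrite('pics/w6.png',np.hstack([cv2.resize(s[140:260,235:380,::-1],(400,369)),cv2.resize(a[130:250,235:380,::-1],(400,369))]))
E
```

```text
(no output)
```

View pics/w6.png

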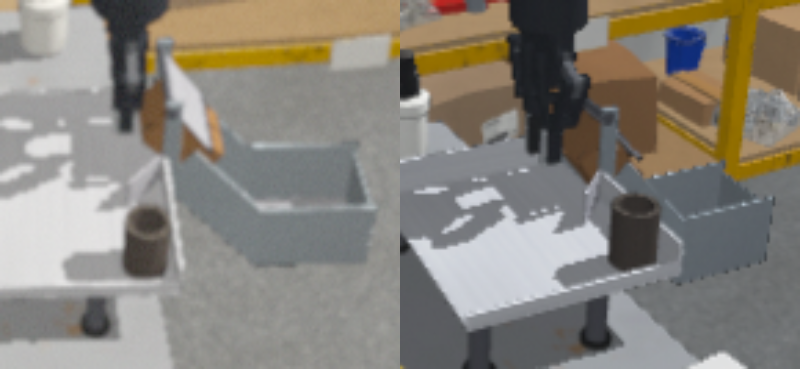

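The carton is tipping over the lip and the flap is well open. I'll wait a few rows, then check numerically with depth.

{"name": "send_rows", "arguments": {
  "targets": [
    [[0, 0, 0], [0, 0, 0]],
    [[0, 0, 0], [0, 0, 0]],
    [[0, 0, 0], [0, 0, 0]],
    [[0, 0, 0], [0, 0, 0]],
    [[0, 0, 0], [0, 0, 0]],
    [[0, 0, 0], [0, 0, 0]]
  ]
}}

```text
clock: 10.12
ee_pos: [0.5813, 0.073, 0.0708]
tcp_rot: [3.142, 0.0, 3.07]
ft_force: [0.1, 0.8, 0.4]
grip_width: 0.302
grip_force: 0.0
```

```bash
cat > chk.py <<'E'
from h import *
s,d=get_image('side');c=get_calibration('side')
hsv=cv2.cvtColor(s,cv2.COLOR_RGB2HSV);m=cv2.inRange(hsv,(5,90,50),(20,255,255))
Q=np.array([ray(c,u,v,d[v,u]) for v,u in np.argwhere(m>0) if d[v,u]>0])
k=(Q[:,0]>.55)&(Q[:,0]<.87)&(abs(Q[:,1]-.06)<.12)&(Q[:,2]>-.08)&(Q[:,2]<.15)
print(k.sum(), np.round(Q[k].min(0)*1000),np.round(Q[k].max(0)*1000),np.round(np.median(Q[k],0)*1000))
E
python3 chk.py
```

```text
441 [618.  24. -32.] [835. 105. 120.] [782.  53.   4.]
```

The carton is down at x≈0.78. I'll draw the fingers back and lift clear.

{"name": "send_rows", "arguments": {
  "targets": [
    [[-0.01, 0.0006, 0], [0, 0, 0]],
    [[-0.025, 0.0015, 0], [0, 0, 0]],
    [[-0.04, 0.0025, 0], [0, 0, 0]],
    [[-0.06, 0.004, 0], [0, 0, 0]],
    [[-0.08, 0.005, 0.02], [0, 0, 0]],
    [[-0.08, 0.005, 0.05], [0, 0, 0]],
    [[-0.08, 0.005, 0.08], [0, 0, 0]],
    [[-0.08, 0.005, 0.1], [0, 0, 0]],
    [[-0.08, 0.005, 0.1], [0, 0, 0]],
    [[-0.08, 0.005, 0.1], [0, 0, 0]]
  ]
}}

```text
clock: 11.0
ee_pos: [0.5013, 0.0782, 0.1717]
tcp_rot: [3.14, 0.002, 3.07]
ft_force: [-0.8, 0.9, -0.7]
grip_width: 0.302
grip_force: 0.0
```

{"name": "send_rows", "arguments": {
  "targets": [
    [[0, 0, 0], [0, 0, 0]],
    [[0, 0, 0], [0, 0, 0]],
    [[0, 0, 0], [0, 0, 0]],
    [[0, 0, 0], [0, 0, 0]],
    [[0, 0, 0], [0, 0, 0]],
    [[0, 0, 0], [0, 0, 0]],
    [[0, 0, 0], [0, 0, 0]],
    [[0, 0, 0], [0, 0, 0]],
    [[0, 0, 0], [0, 0, 0]],
    [[0, 0, 0], [0, 0, 0]]
  ]
}}

```text
clock: 11.83
ee_pos: [0.5013, 0.0779, 0.1708]
tcp_rot: [3.142, 0.0, 3.07]
ft_force: [0.5, -0.5, 0.3]
grip_width: 0.304
grip_force: 0.0
```

```bash
cat >> chk.py <<'E'
cv2.imwrite('pics/w7.png',cv2.resize(s[130:270,215:400,::-1],(740,560)))
E
python3 chk.py
```

```text
429 [618.  25. -28.] [835. 105. 123.] [789.  53.   1.]
```

View pics/w7.png

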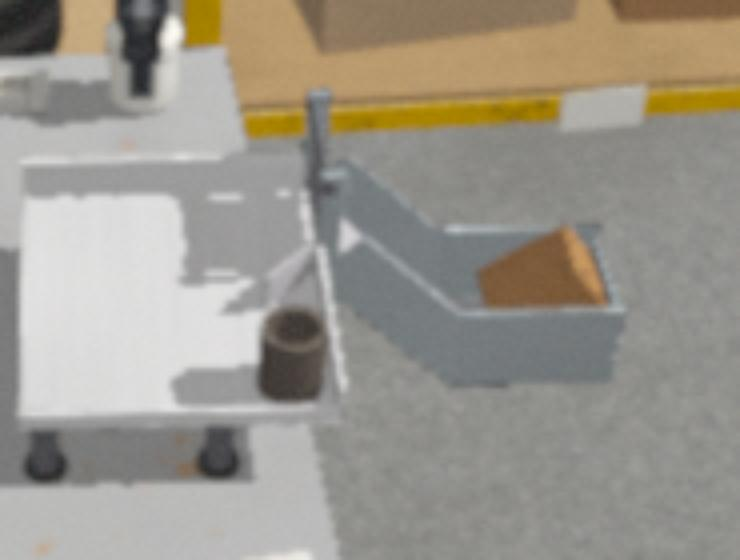

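The flap hangs shut and the bush hasn't moved. The carton is in the catch at (545, 270), leaning a little. I'll let it settle and compare.

{"name": "send_rows", "arguments": {
  "targets": [
    [[0, 0, 0], [0, 0, 0]],
    [[0, 0, 0], [0, 0, 0]],
    [[0, 0, 0], [0, 0, 0]],
    [[0, 0, 0], [0, 0, 0]],
    [[0, 0, 0], [0, 0, 0]],
    [[0, 0, 0], [0, 0, 0]],
    [[0, 0, 0], [0, 0, 0]],
    [[0, 0, 0], [0, 0, 0]],
    [[0, 0, 0], [0, 0, 0]],
    [[0, 0, 0], [0, 0, 0]]
  ]
}}

```text
clock: 12.72
ee_pos: [0.5013, 0.0779, 0.1708]
tcp_rot: [3.142, 0.0, 3.07]
ft_force: [-0.0, -0.2, -0.2]
grip_width: 0.301
grip_force: 0.0
```

{"name": "send_rows", "arguments": {
  "targets": [
    [[0, 0, 0], [0, 0, 0]],
    [[0, 0, 0], [0, 0, 0]],
    [[0, 0, 0], [0, 0, 0]],
    [[0, 0, 0], [0, 0, 0]],
    [[0, 0, 0], [0, 0, 0]],
    [[0, 0, 0], [0, 0, 0]],
    [[0, 0, 0], [0, 0, 0]],
    [[0, 0, 0], [0, 0, 0]],
    [[0, 0, 0], [0, 0, 0]],
    [[0, 0, 0], [0, 0, 0]]
  ]
}}

```text
clock: 13.55
ee_pos: [0.5012, 0.0779, 0.1707]
tcp_rot: [-3.142, -0.0, 3.07]
ft_force: [0.2, -0.1, 0.3]
grip_width: 0.307
grip_force: 0.0
```

```bash
cat >> chk.py <<'E'
o=cv2.imread('pics/old.png')
if o is not None: 
  n=s[:,:,::-1].astype(int)
  D=abs(n-o)[180:230,275:380].mean();print('diff',D)
K=Q[k&(Q[:,0]>.7)]
# planes of carton: normals by svd on local patches -> simple extent
print(len(K),np.round(K.min(0)*1000),np.round(K.max(0)*1000))
for u,v in [(338,198),(345,200),(352,190),(358,190),(362,200),(355,203),(340,205)]: print(u,v,np.round(pt(c,d,u,v,0)*1000))
cv2.imwrite('pics/old.png',s[:,:,::-1])
E
python3 chk.py; python3 chk.py
```

```text
426 [618.  25. -26.] [835. 108. 121.] [790.  54.   1.]
421 [751.  25. -26.] [835.  92.  20.]
338 198 [760.  77. -18.]
345 200 [773.  54.  -6.]
352 190 [796.  75.  12.]
358 190 [813.  72.  13.]
362 200 [817.  39.   4.]
355 203 [795.  31.   2.]
340 205 [758.  44. -15.]
424 [617.  24. -27.] [834. 104. 121.] [789.  55.   0.]
diff 2.023174603174603
419 [749.  24. -27.] [834.  92.  19.]
338 198 [760.  76. -17.]
345 200 [773.  54.  -6.]
352 190 [799.  81.   7.]
358 190 [812.  70.  15.]
362 200 [816.  37.   6.]
355 203 [794.  28.   5.]
340 205 [758.  45. -16.][ WARN:0@0.995] global loadsave.cpp:275 findDecoder imread_('pics/old.png'): can't open/read file: check file path/integrity
```

The carton is steady in the catch. Its underside centre is at about chute x 0.18 m and z -0.04 m, within limits, so I'm handing in.

```bash
python3 -c "from rig import *; print(hand_in())"
```

```text
the job is handed in; nothing more can be done
None
```

The carton was squared against the fence, pushed through the flap and dropped down the chute; it lies still in the catch, leaning on the end wall. The flap hangs shut, the bush looks unmoved, the fingers are clear, and the job is handed in (no verdict was returned).

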